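# Make up the frame kit and the scroll kit from the fretwork stock

### The job

Make up the two ornament kits from the loose wooden stock: in the three-compartment tray, the square frame goes in the largest compartment, the ring that fits the frame's window in the middle one and the rosette in the end one; in the two-compartment tray, the large ring goes in the wider compartment and the S-scroll in the narrower one. Lay every piece face up, flat on the floor of its compartment, and let it go. Leave the crescent and the plaque where they lie.

Things in the scene. Friction and masses are not known exactly. Their poses are not given: they have to be found in the camera images.
- square_frame: Square wooden frame, 66 x 66 x 12 mm thick, with a 42 mm round window through its middle (each side 12 mm wide at its midpoint); x, y axes square to its sides. Lies loose and flat on the blue felt, face up; origin: centre of its underside, z up. The felt (z = 4 mm) lines the large sorting tray, wooden edges 24 mm high, that holds all stock and both kit trays.
- large_ring: The larger wooden ring: 64 mm outer, 40 mm inner diameter (band 12 mm wide), 10 mm thick; too big for the frame's window. Lies loose and flat on the blue felt, face up; origin: centre of its underside, z up.
- small_ring: The smaller wooden ring: 38 mm outer, 22 mm inner diameter (band 8 mm wide), 10 mm thick; it would fit in the frame's window. Lies loose and flat on the blue felt, face up; origin: centre of its underside, z up.
- rosette: Round wooden rosette with eight petals and a raised centre boss, 34 mm diameter; rim about 10 mm high, boss 13 mm. Lies loose and flat on the blue felt, face up; origin: centre of its underside, z up.
- s_scroll: Flat wooden S-scroll, 10 mm thick, about 73 x 47 mm overall. Its middle is a straight bar 10 mm wide along its x axis, clear of the curls for 15 mm either side of the origin; the +x end curls to +y, the -x end to -y. Lies loose and flat on the blue felt, face up; origin: centre of its underside, z up.
- crescent: Wooden crescent, a C-shaped arc about 56 mm across, 10 mm thick, 16 mm wide in the middle and tapering; not part of either kit. Origin: centre of the arc (radius 26 mm), not on the wood; the middle of the band is 26 mm along its +x. Loose and flat on the felt.
- plaque: Dark wooden plaque with round ends, 60 x 42 mm, 10 mm thick, pale inlaid pattern; not part of either kit. Lies loose and flat on the blue felt, face up; origin: centre of its underside, z up.
- frame_kit_tray: Fixed kit tray with THREE compartments, wooden walls, blue lining. Outside 130 (x) x 244 (y) x 22 mm; walls 8 mm; inner floor 5 mm above its underside; 6 mm dividers, tops at 16 mm. Compartments: each 114 mm in x, centred on x = 0; along y: largest 92 mm wide at y = -68 mm; middle 62 mm wide at y = +15 mm; end 62 mm wide at y = +83 mm. Origin: centre of its underside, on the felt; z up.
- scroll_kit_tray: Fixed kit tray with TWO compartments, wooden walls, blue lining. Outside 130 (x) x 184 (y) x 22 mm; walls 8 mm; inner floor 5 mm above its underside; 6 mm dividers, tops at 16 mm. Compartments: each 114 mm in x, centred on x = 0; along y: wider 92 mm wide at y = -38 mm; narrower 70 mm wide at y = +49 mm. Origin: centre of its underside, on the felt; z up.

How it is judged (in metres and radians):
At the end, for the whole second after the job is handed in: Frame, small ring and rosette in the largest, middle and end compartments of the three-compartment tray, large ring and S-scroll in the wider and narrower ones of the other: each flat on its compartment floor (within 3 mm, tilt under 0.1 rad), face up, released and at rest (x of square_frame in the frame of frame_kit_tray between -0.03 and 0.03 m and y of square_frame in the frame of frame_kit_tray between -0.085 and -0.051 m and z of square_frame in the frame of frame_kit_tray between 0.002 and 0.008 m and angle between each of square_frame, small_ring, rosette, large_ring, s_scroll's own z axis and vertical below 0.1 rad and linear speed of each of square_frame, small_ring, rosette, large_ring, s_scroll below 0.02 m/s and x of small_ring in the frame of frame_kit_tray between -0.044 and 0.044 m and y of small_ring in the frame of frame_kit_tray between -0.001 and 0.031 m and z of small_ring in the frame of frame_kit_tray between 0.002 and 0.008 m and x of rosette in the frame of frame_kit_tray between -0.046 and 0.046 m and y of rosette in the frame of frame_kit_tray between 0.065 and 0.101 m and z of rosette in the frame of frame_kit_tray between 0.002 and 0.008 m and x of large_ring in the frame of scroll_kit_tray between -0.031 and 0.031 m and y of large_ring in the frame of scroll_kit_tray between -0.055 and -0.021 m and z of large_ring in the frame of scroll_kit_tray between 0.002 and 0.008 m and x of s_scroll in the frame of scroll_kit_tray between -0.045 and 0.045 m and y of s_scroll in the frame of scroll_kit_tray between 0.027 and 0.071 m and z of s_scroll in the frame of scroll_kit_tray between 0.002 and 0.008 m); the robot touches nothing.
It fails at once if the crescent is shifted by more than 20 mm (distance of crescent from where it was at the start of the episode above 0.02 m).
It fails at once if the plaque is shifted by more than 20 mm (distance of plaque from where it was at the start of the episode above 0.02 m).
It also fails if it takes over 109 s, if anything falls off the work surface, if the arm or the gripper's body presses on something with over 40 N, if the wrist force passes 120 N, or if a joint passes its speed limit or range.

### The arm

A 7-joint arm with a two-finger parallel gripper is mounted at the origin on the work surface. World frame = base frame: x ahead of the robot, y to its left, z up, the work surface at z = 0. Lengths are in mm, angles in rad, forces in N, time in s.
With the tool pointing down it reaches from about 400 to 875 mm from the base axis. Payload 4.4 kg.
Tool frame: the origin (TCP) lies midway between the tips of the shut fingers; the grasp point (between the pads) lies 19 mm behind it; z points along the fingers, y is the line along which they close (so a half turn about z gives the same grasp; the last joint's range is limited). The gripper opens to 85 mm and grips with 20 to 120 N. Pads are 22 mm wide; open, the fingers measure 114 mm over their backs; the gripper's body (76 mm by 85 mm) begins 54 mm behind the grasp point. The pads swing forward as they close: fully open they stand 13 mm farther back than shut.
Start: joints at [-1.387, 0.628, 0.038, 1.517, -0.027, 0.996, -0.02], TCP at [160.661, 629.846, 231.313] pointing down, gripper open.
Joint ranges: [-3.06, 3.06], [-0.37, 2.12], [-1.25, 1.32], [0.18, 2.47], [-1.1, 4.24], [0.23, 1.98], [-2.94, 2.94]. Speed limits (rad/s): [2.57, 2.57, 3.14, 3.14, 3.14, 3.14, 3.14].

### API

Orientations are given as [roll, pitch, yaw] about the fixed x, y, z axes, in that order (R = Rz(yaw) Ry(pitch) Rx(roll)).
In Python, from cell import readout, optics, order gives the robot as it stands.
- The arm moves only by the shell command python3 -m jog 'ROWS'. ROWS is a JSON object of lists of equal length, an entry for each row: "claw": the opening, from 0 (shut) to 1 (fully open); "xyz": the shift along the tool's x, y, z each as a share of 0.1 m, from -1 to 1, a list of three; "twist": the turn, a rotation vector about the tool's x, y, z each as a share of 180 degrees, from -1 to 1, a list of three. A call has 1 to 12 rows; each row shifts and turns the commanded pose from where the row before left it, along the tool's axes as they then stand; what a row does not reach is not made up. A row lasts 1/8 s, in which the tool goes at most 62.5 mm and 10.7 degrees, less where a joint would pass 70% of its speed; a pose out of reach is approached as far as the arm can. A call with a number of a shift or a turn outside -1 to 1 is refused whole. A call with a gripper value outside its range is refused whole. The fingers move at their own pace and stop on an object; the grip force is fixed at half the most. Time passes only in rows, so rows that do not move let the fingers close. It gives the time, the measured TCP pose, the force, the opening and the grip force at its end, in the units of the state.
- readout.read_state(): the state, without advancing time (a new reading comes with each control period).
- optics.get_image(name): name is "scene" or "side" or "wrist"; returns a dict with "color" (400x640x3 uint8, red, green, blue), "fovy" (degrees; the focal length in pixels is half the picture's height over the tangent of half this angle, whatever the lens; pixels are square), "cx", "cy" (the principal point, pixels), "k1" (the pictures are not rectified: a ray, as slopes to the right and down, at radius r is drawn at 1 + k1 r^2 times it, then the intrinsics apply), "view" (4x4, takes a point from world to camera coordinates). Camera axes: x right, y up, looking along -z (the intrinsics and any distortion apply to the point x, -y, -z); pixel columns grow to the right and rows downward; lengths in mm; the calibration is good to about 2 mm. A picture is of the moment at which its call begins. There is no depth.
- order.finish_job(): hands the job in; it is judged then, once.
Trained networks look in the newest picture that a camera, given by its name, has taken for a name from the list of things; names that differ only in an ending like _2 or _b are one class to them, and where a whole thing is asked for, a point or a joint stands for the part that bears it (a point fixed in the world has none). Each returns a list of dicts, best first, with "score" (0 to 1); they miss things now and then, are a little off and sometimes report something else, mostly with a low value. They report only what shows in the picture. A call takes as long as a camera call.
- optics.boxes_of(camera, label): "rect" ([left, top, width, height] in pixels, round what is visible of it).
The state is a dict: "clock": time; "qpos": joint angles; "qd": joint speeds; "tau": joint torques, N m; "eef_pos": TCP position; "tool_rot": TCP orientation; "force": force on the tool from outside, world axes, zero at the start; "torque": the same for the moment, N m; "width": finger opening in mm; "gripper_force": force on a finger pad.
Only numpy, scipy, OpenCV 4.12 (cv2) and the standard library are available. Lean on these libraries where they do the work, as an engineer would, in place of code of your own. Each camera call takes 0.05 s, during which the arm holds its last target. There are 200 camera calls.

## Working session

There is one attempt and no reset: what is moved stays moved. The work goes in short steps, Python scripts to look and compute and a shell command to move; the robot and the scene stay as the last step left them, time stands still between calls to the robot, and variables do not carry over. Pictures are saved under pics/ and viewed, at most 14 in all, crops included, and the job is handed in when it is done.

```bash
ls && mkdir -p pics
python3 - <<'E'
from cell import readout, optics
import cv2
print(readout.read_state())
for n in ("scene","side","wrist"):
    im=optics.get_image(n); cv2.imwrite(f"pics/{n}0.png",im["color"][:,:,::-1])
    print(n,im["fovy"],im["cx"],im["cy"],im["k1"],im["view"])
E
```

```text
pics
{'clock': 0.0, 'qpos': array([-1.38679758,  0.62932941,  0.03845034,  1.51837195, -0.02698049,
        0.9962689 , -0.02000881]), 'qd': array([-0.00011262, -0.00014095,  0.00027056, -0.00161681,  0.00076393,
        0.00011841,  0.00044703]), 'tau': array([-2.06585919e-04, -5.63414276e+01,  1.22658782e+00, -1.93430507e+01,
        1.11626589e-02,  1.09183238e-02, -6.59420081e-06]), 'eef_pos': array([160.51580641, 629.23380306, 230.39880013]), 'tool_rot': array([-3.13973383e+00,  4.48985543e-05,  2.89178888e+00]), 'force': array([-0.20509532,  0.68380444, -0.76013583]), 'torque': array([-0.00184281,  0.00978438, -0.05362104]), 'gripper_force': 0.0, 'width': 85.29368993565275}
scene 55.7598390686664 317.79088304839945 203.81368677149806 -0.0594038955251818 [[ 1.19392105e-01  9.92759810e-01  1.31713353e-02 -5.10785301e+01]
 [-5.00316592e-01  4.87002008e-02  8.64471861e-01  2.21421907e+02]
 [ 8.57571474e-01 -1.09800952e-01  5.02508624e-01 -1.33920032e+03]
 [ 0.00000000e+00  0.00000000e+00  0.00000000e+00  1.00000000e+00]]
side 44.18157751364361 319.4424697387385 200.87147221364944 -0.15109872751879885 [[ 9.02357928e-01 -4.30452484e-01 -2.14669300e-02 -4.80259791e+02]
 [ 2.47094050e-01  4.75888584e-01  8.44082097e-01 -1.73391820e+02]
 [-3.53121369e-01 -7.66968522e-01  5.35784084e-01 -9.46904418e+02]
 [ 0.00000000e+00  0.00000000e+00  0.00000000e+00  1.00000000e+00]]
wrist 60.38172889985038 316.73413624860024 194.70569046031574 -0.013072790743361299 [[ 2.46475823e-01  9.69148084e-01 -1.28838659e-03 -6.49802232e+02]
 [-9.29599450e-01  2.36041415e-01 -2.83071215e-01  3.90389692e+01]
 [-2.74033813e-01  7.09678942e-02  9.59098028e-01 -3.78159442e+02]
 [ 0.00000000e+00  0.00000000e+00  0.00000000e+00  1.00000000e+00]]
```

View pics/scene0.png

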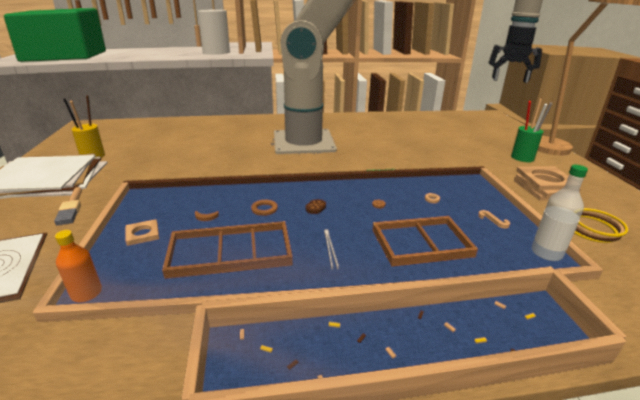

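View pics/side0.png

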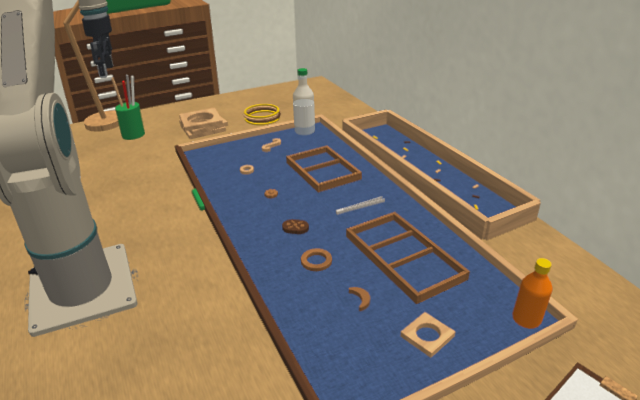

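```bash
cat > h.py <<'E'
import numpy as np, cv2
from cell import readout, optics
def K(im):
    f=im["color"].shape[0]/2/np.tan(np.radians(im["fovy"])/2)
    return np.array([[f,0,im["cx"]],[0,f,im["cy"]],[0,0,1]])
def ray(im,px):
    px=np.asarray(px,float).reshape(-1,1,2)
    u=cv2.undistortPoints(px,K(im),np.array([im["k1"],0,0,0,0]))[:,0]
    d=np.c_[u[:,0],-u[:,1],-np.ones(len(u))]
    R,t=im["view"][:3,:3],im["view"][:3,3]
    return -R.T@t, d@R
def toplane(im,px,z):
    c,d=ray(im,px)
    return c+d*((z-c[2])/d[:,2])[:,None]
def proj(im,P):
    P=np.asarray(P,float).reshape(-1,3); V=im["view"].copy(); F=np.diag([1,-1,-1.])
    R=F@V[:3,:3]; t=F@V[:3,3]
    return cv2.projectPoints(P,cv2.Rodrigues(R)[0],t,K(im),np.array([im["k1"],0,0,0,0]))[0][:,0]
E
python3 - <<'E'
from h import *
for c in("scene","side"):
    im=optics.get_image(c)
    for l in "square_frame large_ring small_ring rosette s_scroll crescent plaque frame_kit_tray scroll_kit_tray".split():
        for b in optics.boxes_of(c,l)[:2]:
            r=b["rect"]; ctr=[r[0]+r[2]/2,r[1]+r[3]/2]
            print(c,l,round(b["score"],2),np.round(r),toplane(im,ctr,10)[0].round(0))
E
```

```text
scene square_frame 0.77 [122. 221.  39.  26.] [ 554. -404.   10.]
scene large_ring 0.67 [422. 195.  16.   7.] [459. 289.  10.]
scene large_ring 0.64 [250. 196.  26.  19.] [ 455. -139.   10.]
scene small_ring 0.66 [424. 191.  14.  12.] [453. 293.  10.]
scene small_ring 0.16 [478. 209.  31.  18.] [567. 408.  10.]
scene s_scroll 0.64 [481. 210.  30.  16.] [568. 412.  10.]
scene crescent 0.7 [200. 211.  23.  13.] [ 500. -259.   10.]
scene plaque 0.55 [303. 197.  24.  18.] [470. -12.  10.]
scene frame_kit_tray 0.59 [161. 224. 131.  56.] [ 633. -213.   10.]
scene scroll_kit_tray 0.94 [372. 216. 106.  51.] [641. 206.  10.]
side square_frame 0.93 [400. 314.  52.  44.] [ 536. -412.   10.]
side large_ring 0.93 [302. 244.  30.  26.] [ 463. -136.   10.]
side small_ring 0.74 [284. 217.  28.  17.] [472. -15.  10.]
side small_ring 0.63 [239. 166.  16.   5.] [455. 294.  10.]
side rosette 0.68 [263. 191.  15.   8.] [464. 133.  10.]
side crescent 0.76 [349. 289.  21.  21.] [ 479. -280.   10.]
side crescent 0.2 [282. 217.  29.  17.] [469. -13.  10.]
side plaque 0.68 [281. 219.  32.  14.] [470. -16.  10.]
side scroll_kit_tray 0.6 [287. 145.  73.  49.] [635. 190.  10.]
```

The scene shows everything: frame (142,233), crescent (206,213), large ring (264,206), plaque (316,206), rosette (379,203), small ring (432,197) and S-scroll (494,218). The trays are at (228,247) and (424,240), with the wide compartments on the -y side. I'll turn the tool to yaw π/2 (fingers closing along x) and survey the left half with the wrist camera.

```bash
python3 -m jog '{"claw":[1,1,1,1,1,1,1,1],"xyz":[[0,0,0],[0,0,0],[0,0,0],[0,0,0],[0,0,0],[0,0,0],[0,0,0],[0,0,0]],"twist":[[0,0,0.0526],[0,0,0.0526],[0,0,0.0526],[0,0,0.0526],[0,0,0.0526],[0,0,0.0526],[0,0,0.0526],[0,0,0.0526]]}' && python3 -m jog '{"claw":[1,1,1,1,1,1,1,1,1],"xyz":[[-0.36,0.4,0],[-0.36,0.4,0],[-0.36,0.4,0],[-0.36,0.4,0],[-0.36,0.4,0],[-0.36,0.4,0],[-0.36,0.4,0],[-0.36,0.4,0],[0,0,0]],"twist":[[0,0,0],[0,0,0],[0,0,0],[0,0,0],[0,0,0],[0,0,0],[0,0,0],[0,0,0],[0,0,0]]}'
python3 - <<'E'
from h import *
s=readout.read_state(); print(s["eef_pos"],s["tool_rot"],s["qpos"])
im=optics.get_image("wrist"); cv2.imwrite("pics/w1.png",im["color"][:,:,::-1]); np.save("w1.npy",im,allow_pickle=True)
E
```

```text
clock: 2.15
eef_pos: [160.5, 629.9, 231.3]
tool_rot: [-3.141, -0.0, 1.565]
force: [0.3, -1.2, 0.9]
width: 84.9
gripper_force: 0.0
clock: 3.28
eef_pos: [484.7, 336.4, 231.9]
tool_rot: [3.138, 0.002, 1.561]
force: [-0.2, 0.8, -0.3]
width: 85.7
gripper_force: 0.0
[484.68221629 336.44109148 231.85944796] [3.13832429e+00 1.97612433e-03 1.56083433e+00] [-0.91006683  0.56823834  0.40166922  1.69964961 -0.26208525  0.92570969
 -0.41667078]
```

View pics/w1.png

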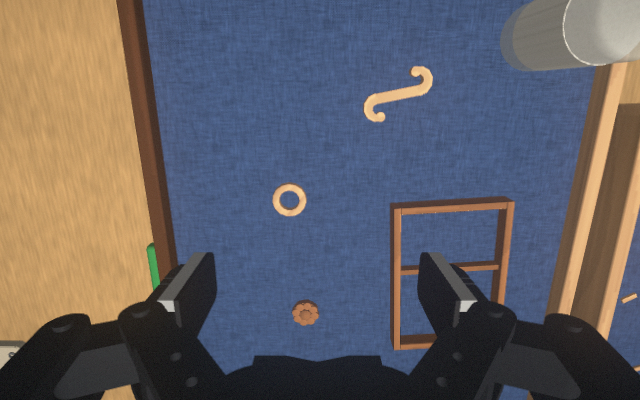

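The wrist picture clearly shows the S-scroll (398,94), small ring (290,200), rosette (306,313), the scroll tray (455,272), and the white bottle at upper right. Next I'll measure by segmentation.

```bash
cat >> h.py <<'E'
def blobs(im,z,amin=150,roi=None):
    c=im["color"]; h=cv2.cvtColor(c,cv2.COLOR_RGB2HSV)
    m=((h[...,0]<30)&(h[...,1]>50)&(h[...,2]>60)).astype(np.uint8)
    n,L,st,ce=cv2.connectedComponentsWithStats(m)
    out=[]
    for i in range(1,n):
        if st[i,4]<amin or st[i,4]>6000: continue
        ct=max(cv2.findContours((L==i).astype(np.uint8),cv2.RETR_EXTERNAL,cv2.CHAIN_APPROX_NONE)[0],key=len)
        P=toplane(im,ct.reshape(-1,2),z)[:,:2].astype(np.float32)
        (cc,r)=cv2.minEnclosingCircle(P); rect=cv2.minAreaRect(P)
        out.append((ce[i].round(),L==i,np.array(cc),2*r,rect))
    return out
E
python3 - <<'E'
from h import *
im=np.load("w1.npy",allow_pickle=True).item()
for c,m,cc,d,rect in blobs(im,13): 
    print(c,"circ",cc.round(1),round(d,1),"rect",np.round(rect[0],1),np.round(rect[1],1),round(rect[2],1))
    if abs(c[0]-398)<15 and abs(c[1]-94)<15:
        P=toplane(im,np.argwhere(m)[:,::-1],13)[:,:2]; o=P.mean(0); print("centroid",o)
        Q=P[np.linalg.norm(P-o,axis=1)<16]; w,v=np.linalg.eigh(np.cov(Q.T)); print("bar",v[:,1],np.degrees(np.arctan2(v[1,1],v[0,1])),len(Q),12*w)
print("bottle",toplane(im,[[502,42],[515,64]],4).round(0))
# tray corners top outer
print("tray",toplane(im,[[391,204],[514,200],[395,349]],26).round(1), "div",toplane(im,[[399,270],[499,266]],20).round(1))
E
```

```text
[398.  93.] circ [569.4 407.1] 75.9 rect [569.5 406.8] [75.8 28.9] 32.6
centroid [570.45165259 407.66312566]
bar [-0.98137641 -0.19209461] -168.9249514099287 333 [110.38437788 967.02598453]
[289. 199.] circ [457.1 296.5] 38.3 rect [457.2 296.7] [36.8 36.5] 89.4
[447. 256.] circ [637.6 198.1] 230.9 rect [642.4 196.5] [138.4 197.2] 3.0
[305. 312.] circ [471.5 151.4] 36.4 rect [471.5 151.6] [31.3 35.4] 12.1
[119. 393.] circ [217.4  29.1] 51.7 rect [217.6  31.2] [25.3 47.6] 89.9
bottle [[674. 456.   4.]
 [690. 435.   4.]]
tray [[566.3 294.3  26. ]
 [697.9 297.3  26. ]
 [581.2 107.4  26. ]] div [[581.2 212.2  20. ]
 [696.5 215.7  20. ]]
```

```bash
python3 -m jog '{"claw":[0.45,0.45,0.45,0.45,0.45,0.45,0.45,0.45,0.45,0.45,0.45,0.45],"xyz":[[0.36,0.42,0],[0.36,0.42,0],[0,0,0.17],[0,0,0.17],[0,0,0.17],[0,0,0.17],[0,0,0.17],[0,0,0.17],[0,0,0.17],[0,0,0.17],[0,0,0.17],[0,0,0.17]],"twist":[[0,0,0],[0,0,0],[0,0,-0.0564],[0,0,-0.0564],[0,0,-0.0564],[0,0,-0.0564],[0,0,-0.0564],[0,0,-0.0564],[0,0,-0.0564],[0,0,-0.0564],[0,0,-0.0564],[0,0,-0.0564]]}' && python3 -m jog '{"claw":[0.45],"xyz":[[0,0,0]],"twist":[[0,0,0]]}'
python3 - <<'E'
from h import *
s=readout.read_state(); print(s["eef_pos"],s["tool_rot"],s["qpos"])
im=optics.get_image("wrist"); cv2.imwrite("pics/w2.png",im["color"][:,:,::-1])
for c,m,cc,d,rect in blobs(im,13): 
    P=toplane(im,np.argwhere(m)[:,::-1],13)[:,:2]; o=P.mean(0)
    Q=P[np.linalg.norm(P-o,axis=1)<15]; w,v=np.linalg.eigh(np.cov(Q.T))
    print(c,cc.round(1),round(d,1),o.round(1),"bar",np.degrees(np.arctan2(v[1,1],v[0,1])),len(Q))
E
```

```text
clock: 4.82
eef_pos: [562.7, 415.5, 60.7]
tool_rot: [3.14, -0.001, -2.933]
force: [-0.4, 0.7, 0.2]
width: 38.2
gripper_force: 0.0
clock: 4.95
eef_pos: [562.1, 414.2, 59.8]
tool_rot: [-3.142, -0.004, -2.941]
force: [0.2, -0.4, 0.1]
width: 38.3
gripper_force: 0.0
[562.0986717  414.21978649  59.76029629] [-3.14158059 -0.00383282 -2.94143996] [-0.61257891  0.89487278 -0.11347229  1.48605135  0.1245339   0.7711165
  0.9973637 ]
[132.   7.] [467.9 300.5] 31.5 [470.8 301.4] bar 100.50786241827386 785
[302. 223.] [568.9 407.2] 76.8 [567.9 406.3] bar -169.49309965808828 798
[ 28. 360.] [703.  247.5] 56.0 [701.5 242.7] bar 98.70072075507632 1121
[487. 357.] [636.7 546.9] 25.1 [636.3 545.8] bar 50.72214064026587 208
[443. 384.] [659.2 526.6] 45.6 [663.7 523.7] bar -136.12894248417467 656
```

View pics/w2.png

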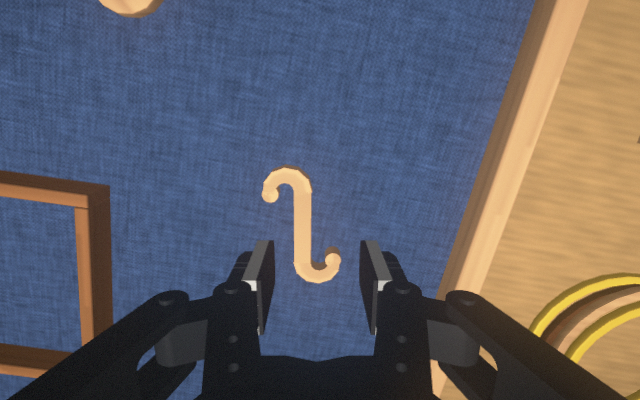

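The picture shows the scroll's bar at (302,222), vertical, so parallel to the pads. It sits about 8 mm left of the tool centre and matches the first measurement. Correct, descend, grip and lift.

```bash
python3 -m jog '{"claw":[0.45,0.45,0.45,0.45,0,0,0,0,0,0],"xyz":[[-0.046,-0.083,0.1],[0,0,0.25],[0,0,0.18],[0,0,0],[0,0,0],[0,0,0],[0,0,0],[0,0,-0.2],[0,0,-0.5],[0,0,0]],"twist":[[0,0,0],[0,0,0],[0,0,0],[0,0,0],[0,0,0],[0,0,0],[0,0,0],[0,0,0],[0,0,0],[0,0,0]]}'
python3 - <<'E'
from h import *
im=optics.get_image("wrist"); cv2.imwrite("pics/w3.png",im["color"][:,:,::-1])
E
```

```text
clock: 6.25
eef_pos: [573.8, 408.6, 84.3]
tool_rot: [3.137, 0.009, -2.942]
force: [-0.1, 0.7, 0.1]
width: 7.3
gripper_force: 58.7
```

View pics/w3.png

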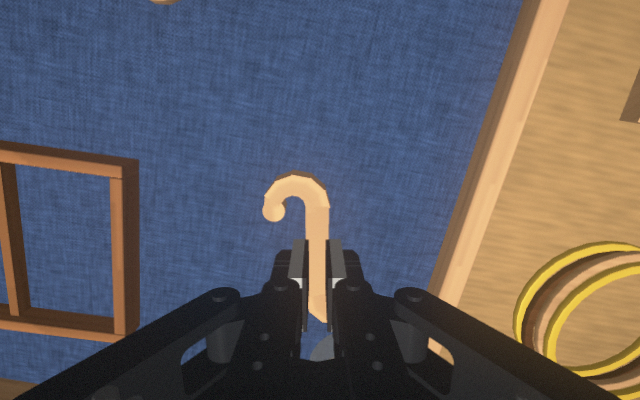

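The S-scroll is held squarely (bar between the pads at (316,270)). Next, carry it to the narrow compartment.

```bash
python3 -m jog '{"claw":[0,0,0,0,0,0,0,0,0],"xyz":[[0,0,0],[-0.136,-0.404,0],[-0.136,-0.404,0],[-0.136,-0.404,0],[-0.136,-0.404,0],[0,0,0],[0,0,0.25],[0,0,0],[0,0,0]],"twist":[[0,0,0.047],[0,0,0],[0,0,0],[0,0,0],[0,0,0],[0,0,0],[0,0,0],[0,0,0],[0,0,0]]}'
python3 - <<'E'
from h import *
im=optics.get_image("wrist"); cv2.imwrite("pics/w4.png",im["color"][:,:,::-1]); np.save("w4.npy",im,allow_pickle=True)
im=optics.get_image("side"); cv2.imwrite("pics/s4.png",im["color"][:,:,::-1][100:250,200:450])
E
```

```text
clock: 7.42
eef_pos: [633.0, 248.6, 53.5]
tool_rot: [3.141, -0.0, -3.088]
force: [0.6, -0.4, 0.6]
width: 7.5
gripper_force: 58.7
```

View pics/w4.png

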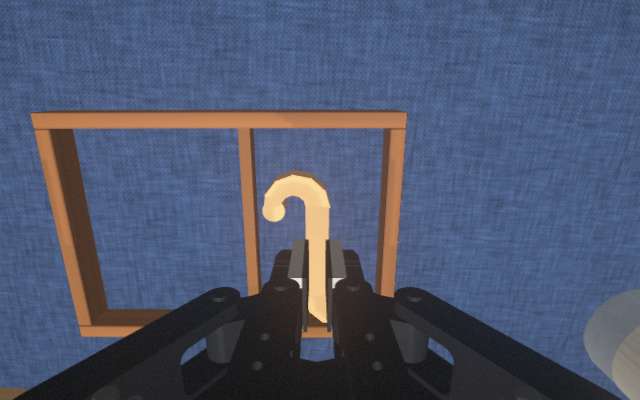

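The scroll hangs centred between divider (252) and end wall (390). Lower and release gently.

```bash
python3 -m jog '{"claw":[0,0,0,0,0.26,0.26,0.26,0.26,0.26,0.26,0.26,0.26],"xyz":[[0,0.02,0.2],[0,0,0.15],[0,0,0.06],[0,0,0],[0,0,0],[0,0,0],[0,0,-0.15],[0,0,-0.5],[0,0,-0.5],[0,0,-0.5],[0,0,0],[0,0,0]],"twist":[[0,0,0],[0,0,0],[0,0,0],[0,0,0],[0,0,0],[0,0,0],[0,0,0],[0,0,0],[0,0,0],[0,0,0],[0,0,0],[0,0,0]]}'
python3 - <<'E'
from h import *
w=np.load("w4.npy",allow_pickle=True).item(); print(toplane(w,[[33,113],[406,112],[80,337]],26).round(1))
im=optics.get_image("wrist"); cv2.imwrite("pics/w5.png",im["color"][:,:,::-1]); np.save("w5.npy",im,allow_pickle=True)
E
```

```text
clock: 9.02
eef_pos: [632.9, 249.4, 177.3]
tool_rot: [-3.141, -0.0, -3.089]
force: [-0.7, -0.6, 0.1]
width: 22.0
gripper_force: 0.0
[[579.3 107.7  26. ]
 [569.4 288.3  26. ]
 [708.6 112.3  26. ]]
```

View pics/w5.png

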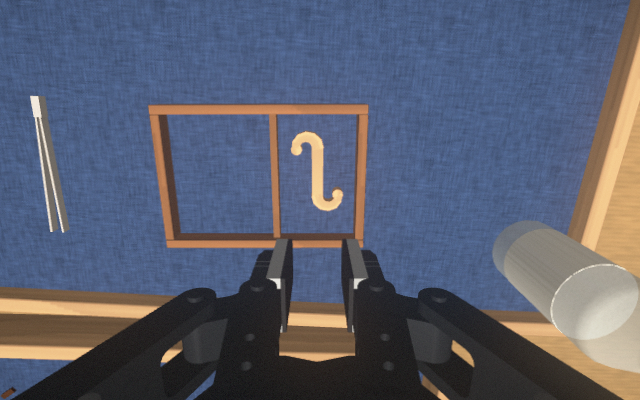

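The scroll is released in the narrow compartment: centroid about (318,172), clear of the divider at 275 and wall at 362. Next piece: the small ring.

```bash
python3 -m jog '{"claw":[0.26,0.26,0.26,0.7,0.7,0.7,0.7,0.7,0.7,0.7,0.7,0.7],"xyz":[[0.577,0.187,0],[0.577,0.187,0],[0.577,0.187,0],[0,0,0.13],[0,0,0.13],[0,0,0.13],[0,0,0.13],[0,0,0.13],[0,0,0.13],[0,0,0.13],[0,0,0.13],[0,0,0.13]],"twist":[[0,0,0],[0,0,0],[0,0,0],[0,0,0.0556],[0,0,0.0556],[0,0,0.0556],[0,0,0.0556],[0,0,0.0556],[0,0,0.0556],[0,0,0.0556],[0,0,0.0556],[0,0,0.0556]]}' && python3 -m jog '{"claw":[0.7,0.7],"xyz":[[0,0,0],[0,0,0]],"twist":[[0,0,0],[0,0,0]]}'
python3 - <<'E'
from h import *
im=optics.get_image("wrist"); cv2.imwrite("pics/w6.png",im["color"][:,:,::-1])
for c,m,cc,d,rect in blobs(im,13): print(c,cc.round(1),round(d,1))
E
```

```text
clock: 10.58
eef_pos: [456.4, 295.9, 58.5]
tool_rot: [-3.139, 0.002, 1.616]
force: [-1.4, 0.5, -0.6]
width: 59.9
gripper_force: 0.0
clock: 10.82
eef_pos: [457.2, 296.4, 59.9]
tool_rot: [-3.141, 0.001, 1.625]
force: [-0.3, -0.5, 0.6]
width: 59.7
gripper_force: 0.0
[312. 220.] [456.5 296.9] 39.1
[550. 257.] [610.7 270.4] 101.1
[591. 300.] [631.8 247.9] 76.7
[611. 353.] [660.  211.3] 50.9
[478. 389.] [580.7 182.4] 32.4
```

```bash
python3 -m jog '{"claw":[0.7,0.7,0.7,0,0,0,0,0,0,0,0,0],"xyz":[[0,0,0.25],[0,0,0.29],[0,0,0],[0,0,0],[0,0,0],[0,0,0],[0,0,0],[0,0,-0.2],[0,0,-0.5],[0,0,-0.5],[0,0,-0.3],[0,0,0]],"twist":[[0,0,0],[0,0,0],[0,0,0],[0,0,0],[0,0,0],[0,0,0],[0,0,0],[0,0,0],[0,0,0],[0,0,0],[0,0,0],[0,0,0]]}' && python3 -m jog '{"claw":[0,0,0,0,0,0,0,0,0,0,0,0],"xyz":[[-0.556,0.084,0],[-0.556,0.084,0],[-0.556,0.084,0],[-0.556,0.084,0],[-0.556,0.084,0],[-0.556,0.084,0],[-0.556,0.084,0],[-0.556,0.084,0],[-0.556,0.084,0],[0,0,-0.2],[0,0,-0.2],[0,0,0]],"twist":[[0,0,0],[0,0,0],[0,0,0],[0,0,0],[0,0,0],[0,0,0],[0,0,0],[0,0,0],[0,0,0],[0,0,0],[0,0,0],[0,0,0]]}'
python3 - <<'E'
from h import *
im=optics.get_image("wrist"); cv2.imwrite("pics/w7.png",im["color"][:,:,::-1]); np.save("w7.npy",im,allow_pickle=True)
for c,m,cc,d,rect in blobs(im,14): print(c,cc.round(1),round(d,1),np.round(rect[0],1),np.round(rect[1],1),round(rect[2],1))
E
```

```text
clock: 12.38
eef_pos: [459.1, 297.8, 159.4]
tool_rot: [3.136, -0.004, 1.622]
force: [-0.1, -0.3, -0.7]
width: 33.9
gripper_force: 59.8
clock: 13.88
eef_pos: [559.0, -199.5, 196.6]
tool_rot: [3.14, 0.0, 1.622]
force: [-0.4, 1.1, -0.6]
width: 33.9
gripper_force: 59.8
[211.  97.] [ 462.3 -136.3] 63.9 [ 462.3 -136.3] [63.  61.5] 2.8
[244. 236.] [ 478.5 -271.8] 58.1 [ 489.1 -272.9] [57.9 29.8] 84.0
[296. 337.] [ 548.9 -397.3] 84.0 [ 542.3 -399.1] [68.4 65.6] 16.6
[441. 387.] [ 727.4 -451.9] 60.6 [ 722.2 -456.6] [22.5 60.3] 43.5
```

View pics/w7.png

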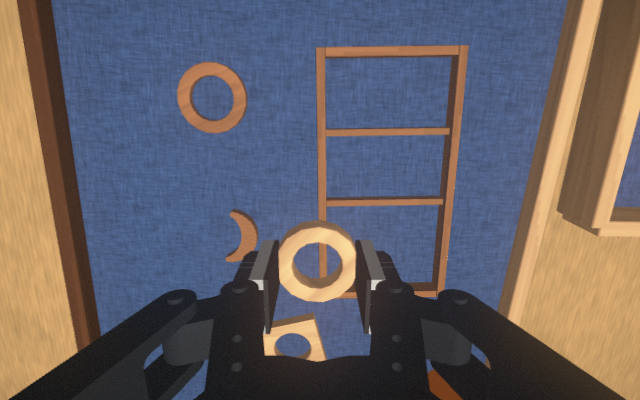

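The ring is held level (318,261). Large ring at (212,97), crescent (243,236), frame (295,340). The frame tray's far corners are (317,48) and (468,46), with dividers on rows 131 and 202.

Run:
```python
from h import *
w=np.load("w7.npy",allow_pickle=True).item(); print(toplane(w,[[317,48],[468,46],[440,298]],26).round(1)); print(toplane(w,[[326,131],[449,130],[327,202],[442,201]],20).round(1)); print(toplane(w,[[318,261]],170))
m=[b for b in blobs(w,16) if abs(b[0][0]-296)<9][0]; print(m[2],m[4])
```

```text
[[ 555.9  -90.7   26. ]
 [ 683.5  -82.1   26. ]
 [ 697.  -325.6   26. ]]
[[ 567.9 -160.2   20. ]
 [ 680.8 -153.3   20. ]
 [ 572.9 -228.4   20. ]
 [ 684.8 -221.6   20. ]]
[[ 562.54148301 -214.85898953  170.        ]]
[ 548.96569824 -395.68554688] ((542.4318237304688, -397.44415283203125), (68.00445556640625, 65.1990966796875), 16.595922470092773)
```

```bash
python3 -m jog '{"claw":[0,0,0,0,0,0,0,0],"xyz":[[0.023,0.339,0],[0.023,0.339,0],[0,0,0.45],[0,0,0.45],[0,0,0.45],[0,0,0.1],[0,0,0],[0,0,0]],"twist":[[0,0,0],[0,0,0],[0,0,0],[0,0,0],[0,0,0],[0,0,0],[0,0,0],[0,0,0]]}'
```

```text
clock: 14.92
eef_pos: [627.4, -191.7, 53.1]
tool_rot: [3.139, 0.001, 1.622]
force: [0.4, 0.2, 0.8]
width: 33.7
gripper_force: 59.9
```

```bash
python3 -m jog '{"claw":[0,0,0,0,0.6,0.6,0.6,0.6,0.6,0.6,0.6,0.6],"xyz":[[0,0,0.2],[0,0,0.16],[0,0,0.05],[0,0,0],[0,0,0],[0,0,0],[0,0,-0.15],[0,0,-0.5],[0,0,-0.5],[0,0,-0.4],[0,0,0],[0,0,0]],"twist":[[0,0,0],[0,0,0],[0,0,0],[0,0,0],[0,0,0],[0,0,0],[0,0,0],[0,0,0],[0,0,0],[0,0,0],[0,0,0],[0,0,0]]}'
python3 - <<'E'
from h import *
im=optics.get_image("wrist"); cv2.imwrite("pics/w8.png",im["color"][:,:,::-1]); np.save("w8.npy",im,allow_pickle=True)
for c,m,cc,d,rect in blobs(im,16): print(c,cc.round(1),round(d,1),np.round(rect[0],1),np.round(rect[1],1),round(rect[2],1))
E
```

```text
clock: 16.42
eef_pos: [625.7, -190.9, 165.2]
tool_rot: [-3.141, -0.0, 1.622]
force: [-0.0, 0.2, -1.2]
width: 51.2
gripper_force: 0.0
[122. 104.] [ 464.8 -136.4] 65.6 [ 464.7 -136.1] [62.2 64.5] 84.6
[612. 127.] [ 874.4 -132.7] 19.0 [ 874.4 -132.6] [18.3  8.3] 65.1
[317. 181.] [ 628.1 -192.1] 38.5 [ 628. -192.] [36.8 36.9] 3.0
[168. 253.] [ 481.  -270.3] 59.6 [ 491.3 -271.2] [59.2 32.1] 83.9
[316. 312.] [ 635.4 -333.6] 133.0 [ 634.6 -318.3] [133.   33.9] 3.0
[  5. 371.] [ 305. -409.] 94.0 [ 312.8 -410.7] [94. 16.] 77.7
[250. 348.] [ 567.4 -373.3] 33.8 [ 569.7 -372.8] [ 7.8 33.8] 13.0
[457. 384.] [ 794.4 -402. ] 69.4 [ 793.9 -402. ] [46.  52.8] 7.2
```

View pics/w8.png

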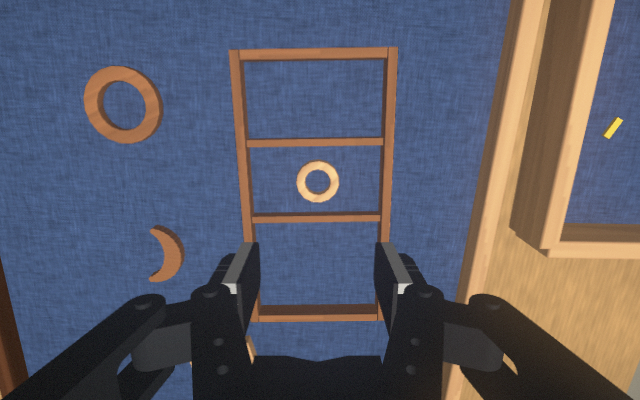

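The small ring lies flat in the middle compartment at (318,181), between the dividers at rows 143 and 217. Now the frame.

```bash
python3 -m jog '{"claw":[0.6,1,1,1,1,1,1,1],"xyz":[[-0.506,-0.236,0],[-0.506,-0.236,0],[-0.506,-0.236,0],[-0.506,-0.236,0],[0,0,0.3],[0,0,0.3],[0,0,0],[0,0,0]],"twist":[[0,0,0],[0,0,0],[0,0,0],[0,0,0],[0,0,-0.038],[0,0,-0.038],[0,0,0],[0,0,0]]}'
python3 - <<'E'
from h import *
im=optics.get_image("wrist"); cv2.imwrite("pics/w9.png",im["color"][:,:,::-1]); np.save("w9.npy",im,allow_pickle=True)
for c,m,cc,d,rect in blobs(im,16,150): print(c,cc.round(1),round(d,1),np.round(rect[0],1),np.round(rect[1],1),round(rect[2],1))
E
```

```text
clock: 17.48
eef_pos: [542.3, -398.3, 105.4]
tool_rot: [-3.141, 0.0, 1.859]
force: [0.1, -0.4, 0.7]
width: 85.6
gripper_force: 0.0
[279.  14.] [ 487.8 -289.2] 38.7 [ 489.1 -290.6] [38.2 15. ] 42.7
[523. 308.] [ 722.3 -441.6] 49.0 [ 723.8 -437.6] [19.  48.2] 70.2
[514. 393.] [ 758.  -515.5] 33.4 [ 757.5 -514.2] [30.7 16.2] 15.8
[114. 394.] [ 425.5 -613.8] 27.3 [ 425.5 -613.8] [23.4 14.1] 17.2
```

View pics/w9.png

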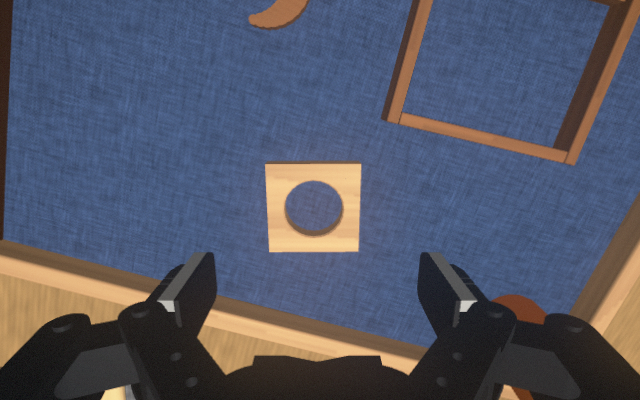

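The frame is square to the picture, corners (265,163) (361,163) (359,252) (269,252), window centre (314,207).

Run:
```python
from h import *
w=np.load("w9.npy",allow_pickle=True).item(); P=toplane(w,[[265,164],[361,164],[359,252],[269,252],[314,207]],16); print(P.round(1),P[:4].mean(0))
print([np.linalg.norm(P[i]-P[(i+1)%4]).round(1) for i in range(4)])
```

```text
[[ 503.  -383.8   16. ]
 [ 566.1 -365.1   16. ]
 [ 585.8 -428.2   16. ]
 [ 522.  -447.1   16. ]
 [ 544.  -404.    16. ]] [ 544.25045832 -406.05102267   16.        ]
[np.float64(65.8), np.float64(66.1), np.float64(66.6), np.float64(66.1)]
```

```bash
python3 -m jog '{"claw":[1,1,1,1,0,0,0,0,0,0,0,0],"xyz":[[-0.076,0,0.35],[0,0,0.35],[0,0,0.34],[0,0,0],[0,0,0],[0,0,0],[0,0,0],[0,0,-0.2],[0,0,-0.4],[0,0,-0.3],[0,0,0],[0,0,0]],"twist":[[0,0,0],[0,0,0],[0,0,0],[0,0,0],[0,0,0],[0,0,0],[0,0,0],[0,0,0],[0,0,0],[0,0,0],[0,0,0],[0,0,0]]}'
python3 - <<'E'
from h import *
im=optics.get_image("wrist"); cv2.imwrite("pics/w10.png",im["color"][:,:,::-1])
E
```

```text
clock: 19.02
eef_pos: [544.1, -405.1, 91.6]
tool_rot: [3.142, -0.0, 1.861]
force: [0.7, 1.2, 0.2]
width: 63.4
gripper_force: 65.9
```

View pics/w10.png

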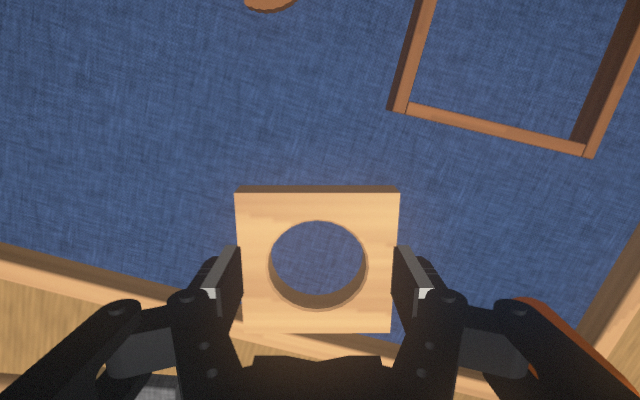

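The frame is gripped squarely and level (centre (317,262)). Carry it to the largest compartment.

```bash
python3 -m jog '{"claw":[0,0,0,0,0,0,0,0],"xyz":[[0,0,0],[0,0,0],[0.417,0.316,0],[0.417,0.316,0],[0.417,0.316,0],[0,0,0.3],[0,0,0],[0,0,0]],"twist":[[0,0,0.0364],[0,0,0.0364],[0,0,0],[0,0,0],[0,0,0],[0,0,0],[0,0,0],[0,0,0]]}'
```

```text
clock: 20.08
eef_pos: [630.3, -276.3, 61.2]
tool_rot: [-3.14, 0.001, 1.63]
force: [0.7, -1.2, -0.4]
width: 63.9
gripper_force: 65.9
```

```bash
python3 -m jog '{"claw":[0,0,0,0,0.86,0.86,0.86,0.86,0.86,0.86,0.86,0.86],"xyz":[[0.01,0,0.25],[0,0,0.23],[0,0,0.06],[0,0,0],[0,0,0],[0,0,0],[0,0,-0.15],[0,0,-0.5],[0,0,-0.5],[0,0,-0.4],[0,0,0],[0,0,0]],"twist":[[0,0,0],[0,0,0],[0,0,0],[0,0,0],[0,0,0],[0,0,0],[0,0,0],[0,0,0],[0,0,0],[0,0,0],[0,0,0],[0,0,0]]}'
```

```text
clock: 21.58
eef_pos: [630.9, -273.4, 162.4]
tool_rot: [-3.141, -0.0, 1.632]
force: [0.5, 0.7, 0.3]
width: 73.4
gripper_force: 0.0
```

```bash
python3 -m jog '{"claw":[1,1,1,1,1,1,1,1],"xyz":[[0.368,-0.397,0],[0.368,-0.397,0],[0.368,-0.397,0],[0.368,-0.397,0],[0,0,0.3],[0,0,0.3],[0,0,0],[0,0,0]],"twist":[[0,0,0],[0,0,0],[0,0,0],[0,0,0],[0,0,0],[0,0,0],[0,0,0],[0,0,0]]}'
python3 - <<'E'
from h import *
im=optics.get_image("wrist"); cv2.imwrite("pics/w11.png",im["color"][:,:,::-1])
for c,m,cc,d,rect in blobs(im,14): print(c,cc.round(1),round(d,1),np.round(rect[0],1),np.round(rect[1],1))
im=optics.get_image("scene"); cv2.imwrite("pics/s11.png",cv2.resize(im["color"][:,:,::-1][180:300,100:500],(800,240)))
E
```

```text
clock: 22.58
eef_pos: [463.6, -136.8, 102.4]
tool_rot: [-3.141, 0.0, 1.632]
force: [0.3, -0.2, 0.4]
width: 85.4
gripper_force: 0.0
[340.  20.] [469.6 -14.8] 54.9 [470.2 -23.5] [54.1 26.9]
[311. 197.] [ 461.3 -135.4] 63.8 [ 461.6 -135.3] [61.9 63.1]
[526. 282.] [ 628.7 -192.5] 44.5 [ 628.6 -192.9] [37.7 43.9]
[532. 317.] [ 640.8 -219.4] 28.4 [ 641.1 -224. ] [28.4 10.2]
[337. 341.] [ 489.2 -252.7] 37.6 [ 488.5 -253. ] [18.4 35.8]
[117. 393.] [ 304.1 -318.8] 31.0 [ 304.1 -318.2] [27.6 15.1]
[515. 393.] [ 646.5 -298.6] 32.6 [ 646.3 -296.6] [30.5 16.1]
```

View pics/s11.png

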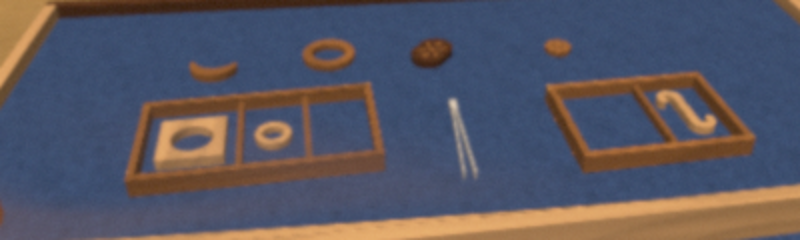

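The scene shows the frame flat in the largest compartment, the small ring in the middle one, and the scroll in its own. Next, pick the large ring and carry it to the scroll tray.

```bash
python3 -m jog '{"claw":[1,1,1,1,0,0,0,0,0,0,0,0],"xyz":[[0.013,-0.02,0.35],[0,0,0.35],[0,0,0.31],[0,0,0],[0,0,0],[0,0,0],[0,0,0],[0,0,-0.2],[0,0,-0.4],[0,0,-0.5],[0,0,0],[0,0,0]],"twist":[[0,0,0],[0,0,0],[0,0,0],[0,0,0],[0,0,0],[0,0,0],[0,0,0],[0,0,0],[0,0,0],[0,0,0],[0,0,0],[0,0,0]]}' && python3 -m jog '{"claw":[0,0,0,0,0,0,0,0,0],"xyz":[[0.478,0.329,0],[0.478,0.329,0],[0.478,0.329,0],[0.478,0.329,0],[0.478,0.329,0],[0.478,0.329,0],[0,0,0.5],[0,0,0],[0,0,0]],"twist":[[0,0,0],[0,0,0],[0,0,0],[0,0,0],[0,0,0],[0,0,0],[0,0,0],[0,0,0],[0,0,0]]}'
python3 - <<'E'
from h import *
im=optics.get_image("wrist"); cv2.imwrite("pics/w12.png",im["color"][:,:,::-1]); np.save("w12.npy",im,allow_pickle=True)
E
```

```text
clock: 24.18
eef_pos: [462.0, -135.1, 112.2]
tool_rot: [3.14, 0.0, 1.633]
force: [0.3, 1.1, -0.4]
width: 60.1
gripper_force: 65.1
clock: 25.3
eef_pos: [641.1, 161.2, 61.6]
tool_rot: [-3.141, 0.001, 1.63]
force: [0.6, -0.1, -0.6]
width: 60.1
gripper_force: 65.1
```

View pics/w12.png

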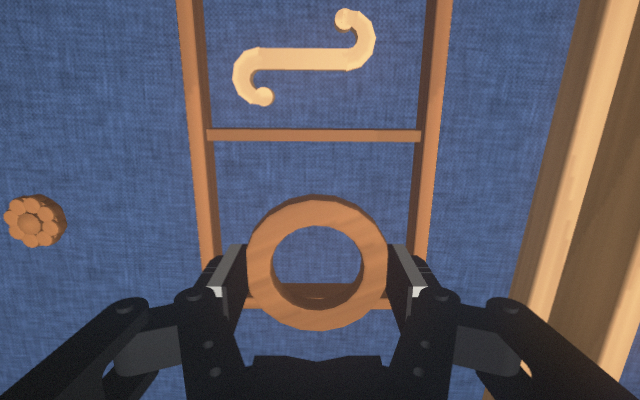

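The ring is held level and centred over the wide compartment (walls at 210/425, divider row 134). Lower and release.

```bash
python3 -m jog '{"claw":[0,0,0,0,0.84,0.84,0.84,0.84,0.84,0.84,0.84,0.84],"xyz":[[0.01,0,0.25],[0,0,0.23],[0,0,0.06],[0,0,0],[0,0,0],[0,0,0],[0,0,-0.15],[0,0,-0.5],[0,0,-0.5],[0,0,-0.4],[0,0,0],[0,0,0]],"twist":[[0,0,0],[0,0,0],[0,0,0],[0,0,0],[0,0,0],[0,0,0],[0,0,0],[0,0,0],[0,0,0],[0,0,0],[0,0,0],[0,0,0]]}'
python3 - <<'E'
from h import *
im=optics.get_image("wrist")
for c,m,cc,d,rect in blobs(im,14): print(c,cc.round(1),round(d,1),np.round(rect[0],1),np.round(rect[1],1))
E
```

```text
clock: 26.85
eef_pos: [640.6, 164.1, 162.5]
tool_rot: [-3.141, -0.0, 1.632]
force: [-0.2, 0.5, -0.3]
width: 71.6
gripper_force: 0.0
[613.  15.] [863.3 309.3] 18.9 [863.2 309.1] [ 8.4 18.1]
[309.  75.] [631.  248.7] 76.6 [630.5 249.8] [76.6 29.1]
[317. 181.] [643.6 162.5] 64.7 [643.4 162.5] [64.  63.3]
[616. 156.] [898.8 201.2] 18.7 [899.  201.2] [ 8.5 17.5]
[124. 183.] [474.  150.2] 36.0 [474.3 150.1] [34.7 31.1]
[569. 195.] [867.9 164.3] 18.8 [867.8 164.4] [18.6  7.2]
[618. 270.] [934.2  93.4] 19.8 [934.4  93.8] [18.6  9.1]
[629. 341.] [980.4  23.1] 149.3 [965.2  17.9] [ 32.1 149.3]
[483. 387.] [832.8 -50.7] 44.5 [834.  -50.5] [28.9 36.3]
```

```bash
python3 -m jog '{"claw":[0.7,0.7,0.7,0.7,0.7,0.7,0.7],"xyz":[[-0.01,-0.562,0],[-0.01,-0.562,0],[-0.01,-0.562,0],[0,0,0.5],[0,0,0.5],[0,0,0],[0,0,0]],"twist":[[0,0,0],[0,0,0],[0,0,0],[0,0,0],[0,0,0],[0,0,0],[0,0,0]]}'
python3 - <<'E'
from h import *
im=optics.get_image("wrist")
for c,m,cc,d,rect in blobs(im,13): print(c,cc.round(1),round(d,1),np.round(rect[0],1),np.round(rect[1],1))
E
```

```text
clock: 27.78
eef_pos: [473.4, 150.2, 62.9]
tool_rot: [3.141, 0.0, 1.631]
force: [0.6, -0.6, -0.7]
width: 60.0
gripper_force: 0.0
[586.  71.] [617.1 242.9] 49.8 [617.4 240.5] [49.6 28.9]
[593. 215.] [644.  161.1] 70.8 [639.7 160.2] [57.9 67.5]
[310. 219.] [471.3 150. ] 34.1 [471.2 150.1] [31.2 32.7]
```

```bash
python3 -m jog '{"claw":[0.7,0.7,0.7,0,0,0,0,0,0,0,0,0],"xyz":[[0,-0.02,0.25],[0,0,0.32],[0,0,0],[0,0,0],[0,0,0],[0,0,0],[0,0,0],[0,0,-0.2],[0,0,-0.5],[0,0,-0.5],[0,0,0],[0,0,0]],"twist":[[0,0,0],[0,0,0],[0,0,0],[0,0,0],[0,0,0],[0,0,0],[0,0,0],[0,0,0],[0,0,0],[0,0,0],[0,0,0],[0,0,0]]}' && python3 -m jog '{"claw":[0,0,0,0,0,0,0,0,0,0],"xyz":[[-0.471,0.223,0],[-0.471,0.223,0],[-0.471,0.223,0],[-0.471,0.223,0],[-0.471,0.223,0],[-0.471,0.223,0],[0,0,0.4],[0,0,0.3],[0,0,0],[0,0,0]],"twist":[[0,0,0],[0,0,0],[0,0,0],[0,0,0],[0,0,0],[0,0,0],[0,0,0],[0,0,0],[0,0,0],[0,0,0]]}'
python3 - <<'E'
from h import *
im=optics.get_image("wrist"); cv2.imwrite("pics/w13.png",im["color"][:,:,::-1])
E
```

```text
clock: 29.32
eef_pos: [470.8, 151.0, 126.0]
tool_rot: [3.141, -0.001, 1.633]
force: [0.6, -0.8, 0.0]
width: 30.6
gripper_force: 59.5
clock: 30.58
eef_pos: [621.9, -123.6, 55.6]
tool_rot: [-3.142, 0.0, 1.632]
force: [0.0, 0.2, 0.4]
width: 30.4
gripper_force: 59.5
```

View pics/w13.png

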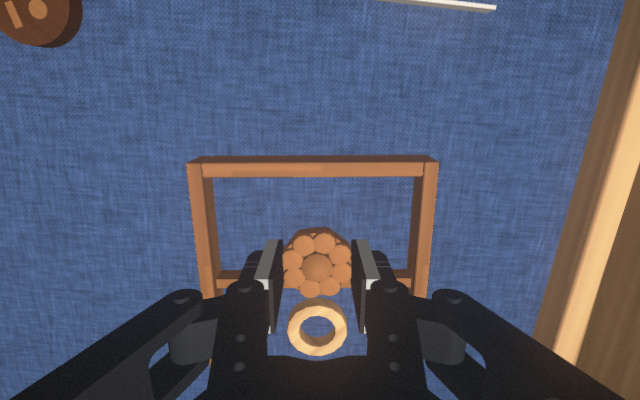

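The rosette is held level at (317,267) over the end compartment. Lower and release, lift well clear, and check numerically.

```bash
python3 -m jog '{"claw":[0,0,0,0,0.6,0.6,0.6,0.6,0.6,0.6,0.6,0.6],"xyz":[[0,0,0.2],[0,0,0.18],[0,0,0.06],[0,0,0],[0,0,0],[0,0,0],[0,0,-0.15],[0,0,-0.5],[0,0,-0.5],[0,0,-0.5],[0,0,0],[0,0,0]],"twist":[[0,0,0],[0,0,0],[0,0,0],[0,0,0],[0,0,0],[0,0,0],[0,0,0],[0,0,0],[0,0,0],[0,0,0],[0,0,0],[0,0,0]]}' && python3 -m jog '{"claw":[0.6,0.6,0.6,0.6],"xyz":[[-0.5,0,-0.2],[-0.5,0,-0.2],[-0.5,0,0],[0,0,0]],"twist":[[0,0,0],[0,0,0],[0,0,0],[0,0,0]]}'
python3 - <<'E'
from h import *
im=optics.get_image("wrist"); cv2.imwrite("pics/w14.png",im["color"][:,:,::-1])
def tray(p,c,a):
    a=np.radians(a); R=np.array([[np.cos(a),np.sin(a)],[-np.sin(a),np.cos(a)]]); return (R@(np.array(p)-c)).round(0)
for c,m,cc,d,rect in blobs(im,20): print(c,cc.round(1),round(d,1),np.round(rect[1],1),"in frame tray",tray(cc,[627,-207],3.5))
for cam in ("scene","side"):
    im=optics.get_image(cam)
    for l in "square_frame large_ring small_ring rosette s_scroll crescent plaque".split():
        for b in optics.boxes_of(cam,l)[:1]:
            r=b["rect"]; print(cam,l,round(b["score"],2),toplane(im,[r[0]+r[2]/2,r[1]+r[3]/2],13)[0].round(0))
E
```

```text
clock: 32.12
eef_pos: [621.5, -123.0, 176.5]
tool_rot: [3.142, -0.0, 1.632]
force: [0.1, -0.3, -0.0]
width: 51.5
gripper_force: 0.0
clock: 32.62
eef_pos: [628.3, -279.2, 214.9]
tool_rot: [-3.138, 0.003, 1.624]
force: [-0.9, 0.7, 0.4]
width: 51.2
gripper_force: 0.0
[319.   7.] [ 624.1 -130.8] 31.0 [30.8 13.6] in frame tray [ 2. 76.]
[595.  26.] [ 872.2 -135.3] 19.7 [18.9  7.7] in frame tray [249.  57.]
[320.  76.] [ 628.1 -192.5] 37.4 [36.4 37. ] in frame tray [ 2. 14.]
[180. 152.] [ 483.4 -272. ] 55.0 [54.7 31. ] in frame tray [-147.  -56.]
[320. 161.] [ 632.2 -273.1] 92.7 [66.5 66.6] in frame tray [  1. -66.]
[327. 344.] [ 640.3 -483. ] 172.5 [168.4  84.2] in frame tray [  -4. -276.]
[179. 379.] [ 468.2 -549.3] 68.6 [51.  45.8] in frame tray [-179. -332.]
[456. 384.] [ 823.1 -534.6] 82.4 [53.8 62.4] in frame tray [ 176. -339.]
scene square_frame 0.97 [ 641. -274.   13.]
scene large_ring 0.59 [638. 166.  13.]
scene small_ring 0.73 [ 631. -191.   13.]
scene rosette 0.62 [ 623. -122.   13.]
scene s_scroll 0.83 [625. 254.  13.]
scene crescent 0.64 [ 502. -266.   13.]
scene plaque 0.76 [476. -11.  13.]
side square_frame 0.6 [ 627. -277.   13.]
side small_ring 0.71 [ 632. -194.   13.]
side rosette 0.56 [ 620. -135.   13.]
side s_scroll 0.63 [632. 186.  13.]
side crescent 0.75 [ 479. -282.   13.]
side plaque 0.81 [471. -10.  13.]
```

All pieces measure within their compartments, and the crescent and plaque haven't moved.

```bash
python3 -c "
from cell import order
print(order.finish_job())"
```

```text
the job is handed in; nothing more can be done
None
```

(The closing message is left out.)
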